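Fit the double lid to the gem tin, then take off the outer lid alone

ROBOT

A 6-joint arm with a two-finger parallel gripper is mounted at the origin on the work surface. World frame = base frame: x ahead of the robot, y to its left, z up, the work surface at z = 0. Lengths are in m, angles in rad, forces in N, time in s.
With the tool pointing down it reaches from about 0.325 to 0.775 m from the base axis. Payload 9.3 kg.
Tool frame: the origin (TCP) lies on the centre line of the jaws, within the pads' length; the fingertips stand 19 mm ahead of it and the grasp point (between the pads) is the TCP; z points along the fingers, y is the line along which they close (so a half turn about z gives the same grasp; the last joint's range is limited). The gripper opens to 85 mm and grips with 20 to 120 N. Pads are 22 mm wide; open, the fingers measure 114 mm over their backs; the gripper's body (76 mm by 85 mm) begins 54 mm behind the grasp point. The pads swing forward as they close: fully open they stand 13 mm farther back than shut.
Start: joints at [-1.463, 0.259, 0.021, 1.334, 0, 1.418], TCP at [0.142, -0.531, 0.25] pointing down, gripper open.
Joint ranges: [-3.04, 3.04], [-0.91, 1.82], [-1.04, 1.36], [-1.92, 1.95], [-1.52, 1.45], [-3.14, 3.14]. Speed limits (rad/s): [2.22, 2.22, 2.79, 3.14, 3.14, 3.14].

INTERFACE

Orientations are given as [roll, pitch, yaw] about the fixed x, y, z axes, in that order (R = Rz(yaw) Ry(pitch) Rx(roll)).
In Python, from cell import status, optics, order gives the robot as it stands.
- The arm moves only by the tool play_rows, never from a script. Its argument "rows" is text: rows parted by semicolons, each of 6 numbers parted by spaces: the shift along the tool's x, y, z in m, then the turn, a rotation vector about the tool's x, y, z in degrees. In form: tx ty tz ax ay az; .... A call has 1 to 10 rows; each row is the pose to reach, as a shift and turn from the pose commanded when the call began, along the tool's axes at that moment; what a row does not reach only later rows make up. A row lasts 1/12 s, in which the tool goes at most 41.7 mm and 7.16 degrees, less where a joint would pass 70% of its speed; a pose out of reach is approached as far as the arm can. A call with a gripper value outside its range is refused whole. "gripper" is the finger opening in m, from 0 to 0.0854, set as the call begins (left out, the last holds). The fingers move at their own pace and stop on an object; the grip force is fixed at half the most. Time passes only in rows, so rows that repeat a pose let the fingers close. It gives the time, the measured TCP pose, the force, the opening and the grip force at its end, in the units of the state.
- status.sense(): the state, without advancing time (a new reading comes with each control period).
- optics.grab_frame(name): name is "side" or "top" or "wrist"; returns a dict with "pixels" (384x512x3 uint8, red, green, blue), "z_map" (384x512 float32, m along the optical axis (not along the pixel's ray), 0 where there is no reading), "intrinsics" (3x3 intrinsics, pixels), "world_from_camera" (4x4, takes a point from camera to world coordinates). Camera axes: x right, y down, z forward; pixel columns grow to the right and rows downward; lengths in m; the calibration is good to about 2 mm. A picture is of the moment at which its call begins.
- order.finish_job(): hands the job in; it is judged then, once.
The state is a dict: "clock": time; "joints": joint angles; "joint_velocities": joint speeds; "joint_torque": joint torques, N m; "tcp_pos": TCP position; "eef_rot": TCP orientation; "ft_force": force on the tool from outside, world axes, zero at the start; "ft_torque": the same for the moment, N m; "finger_gap": finger opening in m; "grasp_force": force on a finger pad.
Only numpy, scipy, OpenCV 4.12 (cv2) and the standard library are available. Lean on these libraries where they do the work, as an engineer would, in place of code of your own. Each camera call takes 0.05 s, during which the arm holds its last target. There are 200 camera calls.

TASK

Get the gem tin ready for decorating the next snowflake: pick up its nested pair of lids together by the brass rim of the inner lid (the shallow gem dish), keep the pair level and closed, and lower it fully home in the mouth of the open tin before letting go. Then take the white outer lid, which has a black knob, and lift it alone, straight up to about 10 cm above where it sat, leaving the inner lid seated and undisturbed, and finish while still holding the outer lid up there. Leave the tin standing where it is and do not disturb the snowflake, the paint tube and the paint pot.

Things in the scene. Friction and masses are not known exactly. Their poses are not given: they have to be found in the camera images.
- tin_mouth (a point): Centre of the open mouth (rim plane) of the loose steel canister with a light-blue label band: 55 mm diameter, 60 mm tall, inside diameter 50 mm, upright on the mat, its foot 60 mm below this point; about 0.28 kg (varies). z points up out of the mouth. It may stand on the left or on the right of the lids.
- inner_band (a point): On the axis of the brass inner lid (loose, about 0.09 kg), mid-height of its rim band: 60 mm diameter, 18 mm tall, gripped across any diameter. Below the band a plug, tapering from 46 mm diameter to 40, 10 mm deep, fits the tin mouth; its underside, 19 mm below this point, starts on the mat. The band is an open dish. Home, the band rests on the tin edge and this point is 9 mm above tin_mouth. z up.
- outer_knob (a point): Centre of the black knob (upright cylinder, 18 mm diameter, 16 mm tall) of the white outer lid, 0.05 kg. 10 mm below this point is the top of its flange, 56 mm diameter, 5 mm thick, resting on the inner lid's band; a 47 mm skirt reaches 7 mm into the dish (inside diameter 50 mm). Held by its weight only. Closed, this point is 24 mm above inner_band. z up.
- mat: Blue cutting mat, fixed, 480 x 880 mm, 3 mm thick with its top 3 mm above the table; origin at the centre of its underside. Everything to be handled stands on it.
- ornament: Bystander: loose white plaster snowflake with blue lines, 90 mm across, 10 mm thick, lying flat beyond the work; origin at the centre of its underside.
- tube: Bystander: loose yellow paint tube with a white nozzle, lying along its x axis, 130 mm long, 18 mm tall; origin under its middle.
- paint_pot: Bystander: loose light-blue paint pot with a white cap, 47 mm in diameter, 46 mm tall, standing; origin at the centre of its underside.
Not all that is in view belongs to the job. Leave any purple look-alike of the part that bears inner_band alone.

How it is judged:
By the outcome, as a careful person would: the job done as asked, in the order asked, and still so for the second after the job is handed in, while the arm keeps its last pose, push and grip.
It also fails if it takes over 48 s, if anything falls off the work surface, if the arm or the gripper's body presses on something with over 40 N, if the wrist force passes 120 N, or if a joint passes its speed limit or range.

## Working session

There is one attempt and no reset: what is moved stays moved. The work goes in short steps, Python scripts to look and compute and a tool call to move; the robot and the scene stay as the last step left them, time stands still between calls to the robot, and variables do not carry over. Pictures are saved under pics/ and viewed, at most 13 in all, crops included, and the job is handed in when it is done.

Besides the shell and the picture viewer there is one more tool, called after ">>>" as a command line: name --argument value ..., lists and objects as JSON in quotes. play_rows: Moves the arm, as the interface text tells. Its arguments: {"type":"object","properties":{"rows":{"type":"string"},"gripper":{"type":"number"}},"required":["rows"]}

```bash
mkdir -p pics; ls
python3 - <<'E'
from cell import status, optics
import cv2,numpy as np
s=status.sense();print({k:np.round(v,4) for k,v in s.items()})
a=[]
for n in("top","side"):
    f=optics.grab_frame(n);np.savez(f"{n}0.npz",**f)
    cv2.imwrite(f"pics/{n}0.png",f["pixels"][:,:,::-1]);print(n,f["intrinsics"].round(1).tolist(),f["world_from_camera"].round(3).tolist())
E
```

```text
pics
{'clock': np.float64(0.0), 'joints': array([-1.4626,  0.2593,  0.0207,  1.3337, -0.    ,  1.4182]), 'joint_velocities': array([-0.0013,  0.0001,  0.0008, -0.0003, -0.0003, -0.0001]), 'joint_torque': array([-4.00000e-04, -5.55638e+01,  3.44529e+01,  1.37000e-02,
       -1.00000e-04,  0.00000e+00]), 'tcp_pos': array([ 0.1418, -0.5311,  0.2496]), 'eef_rot': array([-3.1402e+00, -2.0000e-04,  2.6090e-01]), 'ft_force': array([-0.8457,  0.2426,  0.7886]), 'ft_torque': array([-0.0278,  0.0162, -0.0162]), 'grasp_force': np.float64(0.0), 'finger_gap': np.float64(0.0853)}
top [[372.2, 0.0, 254.1], [0.0, 372.2, 192.7], [0.0, 0.0, 1.0]] [[-0.067, -0.974, 0.219, 0.317], [-0.998, 0.066, -0.011, -0.049], [-0.004, -0.219, -0.976, 0.967], [0.0, 0.0, 0.0, 1.0]]
side [[461.8, 0.0, 253.6], [0.0, 461.8, 186.5], [0.0, 0.0, 1.0]] [[-0.799, -0.315, 0.512, -0.182], [-0.601, 0.447, -0.663, 0.87], [-0.02, -0.837, -0.546, 0.827], [0.0, 0.0, 0.0, 1.0]]
```

View pics/top0.png

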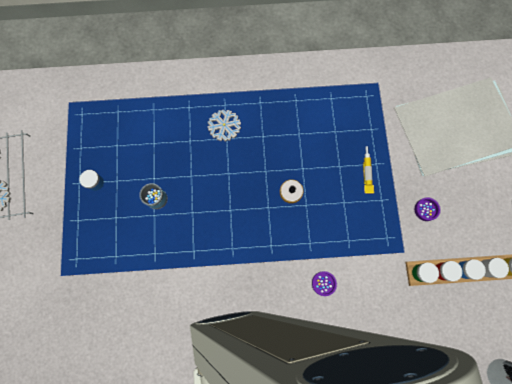

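View pics/side0.png

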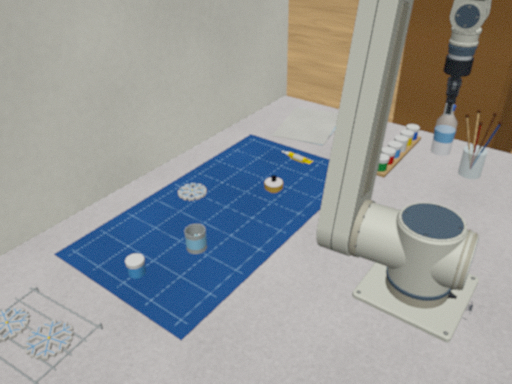

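The top view shows the lids at about (291,190), with the knob in the centre, and the open tin at about (151,195). The pot is at (89,179), the snowflake at (224,125) and the tube at (368,172). In the side view the lids are at (273,185) and the tin at (195,238). Next I'll measure the lids and tin from depth and colour.

```bash
cat > h.py <<'E'
import numpy as np,cv2
def pts(f):
    K,T,z=f["intrinsics"],f["world_from_camera"],f["z_map"]
    v,u=np.mgrid[:z.shape[0],:z.shape[1]]
    c=np.stack([(u-K[0,2])/K[0,0]*z,(v-K[1,2])/K[1,1]*z,z],-1)
    w=c@T[:3,:3].T+T[:3,3]; w[z<=0]=np.nan; return w
def ray(f,u,v,h):
    K,T=f["intrinsics"],f["world_from_camera"]
    d=T[:3,:3]@np.array([(u-K[0,2])/K[0,0],(v-K[1,2])/K[1,1],1]);o=T[:3,3]
    return o+d*(h-o[2])/d[2]
def circ(mask,f,h):
    """Largest blob of the mask, outline cast on plane z=h: min circle"""
    cs,_=cv2.findContours(mask.astype(np.uint8),cv2.RETR_EXTERNAL,cv2.CHAIN_APPROX_NONE)
    c=max(cs,key=cv2.contourArea)[:,0]
    p=np.array([ray(f,u,v,h)[:2] for u,v in c],np.float32)
    A=np.c_[2*p,np.ones(len(p))];s=np.linalg.lstsq(A,(p**2).sum(1),rcond=None)[0]
    return s[:2],np.sqrt(s[2]+s[:2]@s[:2])*2,len(c),cv2.minEnclosingCircle(p)
E
python3 - <<'E'
from h import *
R={"top":[(291,190),(151,195)],"side":[(273,185),(195,238)]}
for n in R:
    f=dict(np.load(n+"0.npz"));w=pts(f);hsv=cv2.cvtColor(f["pixels"],cv2.COLOR_RGB2HSV)
    for (u,v),name in zip(R[n],("lid","tin")):
        m=np.zeros(w.shape[:2],bool);m[v-22:v+22,u-22:u+22]=1
        if name=="lid":
            wh=m&(hsv[...,1]<60)&(hsv[...,2]>150); bk=m&(hsv[...,2]<60)
            print(n,"flange",circ(wh|bk,f,.036)); print("knob",circ(bk,f,.050 if n=="top" else .046),bk.sum())
        nb=m&~((hsv[...,0]>95)&(hsv[...,1]>150))
        hi=m&(w[...,2]>.015)
        p=w[hi];print(n,name,"depth n",hi.sum(),np.nanpercentile(p,[2,50,98],axis=0).round(4).tolist())
        if name=="tin":
            t=m&(w[...,2]>.054);print("rimpts",t.sum(),w[t].min(0),w[t].max(0))
            print("tinmask rim", circ(t,f,.063))
    if n=="top":
        for u,v in [(224,125),(89,179),(368,172),(361,195),(367,150)]:print(ray(f,u,v,.02).round(3))
    c=[f["pixels"][v-25:v+25,u-25:u+25] for u,v in R[n]]
    cv2.imwrite(f"pics/c_{n}.png",cv2.resize(np.hstack(c)[:,:,::-1],(800,400),interpolation=cv2.INTER_NEAREST))
E
```

```text
top flange (array([ 0.52580335, -0.15562222]), np.float64(0.05337305199682945), 58, ((0.5260288119316101, -0.15559346973896027), 0.028035001829266548))
knob (array([ 0.52531036, -0.1546299 ]), np.float64(0.013969632183274234), 16, ((0.5253540873527527, -0.1545940786600113), 0.008076594211161137)) 31
top lid depth n 437 [[0.4983, -0.1824, 0.0194], [0.5235, -0.1549, 0.0343], [0.5528, -0.1289, 0.0536]]
top tin depth n 496 [[0.5079, 0.1709, 0.0208], [0.5361, 0.1993, 0.0337], [0.5603, 0.2233, 0.0634]]
rimpts 115 [0.50815821 0.17014393 0.05414947] [0.56203192 0.22563745 0.06495656]
tinmask rim (array([0.53421172, 0.19712147]), np.float64(0.054251895867183826), 61, ((0.5336358547210693, 0.1971423178911209), 0.028554437682032585))
[0.723 0.01  0.02 ]
[0.595 0.372 0.02 ]
[ 0.564 -0.363  0.02 ]
[ 0.504 -0.337  0.02 ]
[ 0.625 -0.369  0.02 ]
side flange (array([ 0.52499362, -0.14786309]), np.float64(0.05306728712759893), 47, ((0.526123583316803, -0.1483207494020462), 0.03194272518157959))
knob (array([ 0.52998811, -0.15341369]), np.float64(0.01648022378545926), 9, ((0.5281012058258057, -0.1535653918981552), 0.012186599895358086)) 10
side lid depth n 245 [[0.4985, -0.1739, 0.0159], [0.5212, -0.1425, 0.0342], [0.5508, -0.1221, 0.0544]]
side tin depth n 498 [[0.5082, 0.1763, 0.0171], [0.5314, 0.2072, 0.045], [0.5626, 0.2304, 0.0645]]
rimpts 140 [0.50723131 0.17379917 0.0541002 ] [0.56428459 0.23231079 0.06660004]
tinmask rim (array([0.53298938, 0.20604012]), np.float64(0.0592369093837227), 54, ((0.5330563187599182, 0.20701956748962402), 0.03320923447608948))
```

>>> play_rows --rows "0.03 -0.016 0 0 0 -4;0.06 -0.033 0 0 0 -8;0.09 -0.05 0 0 0 -12;0.12 -0.067 0 0 0 -16;0.15 -0.084 0 0 0 -20;0.18 -0.101 0 0 0 -24;0.21 -0.118 0 0 0 -28;0.24 -0.135 0 0 0 -32;0.27 -0.152 0 0 0 -36;0.3 -0.169 0 0 0 -40"

```text
clock: 0.93
tcp_pos: [0.3889, -0.2892, 0.2501]
eef_rot: [-3.141, -0.0, 0.962]
ft_force: [0.9, -0.8, 0.2]
finger_gap: 0.0857
grasp_force: 0.0
```

```bash
cat > d.py <<'E'
import sys;import numpy as np
from scipy.spatial.transform import Rotation as R
from cell import status
s=status.sense();t=np.array(list(map(float,sys.argv[1:4])))
M=R.from_euler("xyz",s["eef_rot"])
print("t",round(float(s["clock"]),2),"pos",s["tcp_pos"].round(4),"rot",s["eef_rot"].round(4),"j",s["joints"].round(2),"F",s["ft_force"].round(1),"gap",round(float(s["finger_gap"]),4),"gf",s["grasp_force"])
print("delta tool",M.inv().apply(t-s["tcp_pos"]).round(4),"level turn deg",np.degrees((M.inv()*R.from_euler("xyz",[np.pi,0,s["eef_rot"][2]])).as_rotvec()).round(2))
E
python3 d.py .526 -.155 .2
```

```text
t 0.93 pos [ 0.3889 -0.2892  0.2501] rot [-3.1413e+00 -1.0000e-04  9.6230e-01] j [-0.81  0.15 -0.12  1.3  -0.    1.37] F [ 0.9 -0.8  0.2] gap 0.0857 gf 0.0
delta tool [0.1885 0.0357 0.0501] level turn deg [-0.02 -0.    0.  ]
```

>>> play_rows --rows "0.03 0.006 0.01 0 0 -4;0.06 0.012 0.02 0 0 -8;0.09 0.018 0.03 0 0 -12;0.12 0.024 0.04 0 0 -16;0.15 0.03 0.05 0 0 -20;0.18 0.034 0.05 0 0 -20;0.188 0.036 0.05 0 0 -20;0.188 0.036 0.05 0 0 -20;0.188 0.036 0.05 0 0 -20"

```text
clock: 1.68
tcp_pos: [0.5254, -0.1575, 0.2]
eef_rot: [-3.141, 0.0, 1.309]
ft_force: [-0.5, -0.7, 0.4]
finger_gap: 0.0856
grasp_force: 0.0
```

```bash
python3 d.py .526 -.155 .07
python3 - <<'E'
from h import *; from cell import optics
f=optics.grab_frame("wrist");np.savez("w1.npz",**f);cv2.imwrite("pics/w1.png",f["pixels"][:,:,::-1])
print(f["world_from_camera"].round(3).tolist(),f["intrinsics"].round(0).tolist())
E
```

```text
t 1.68 pos [ 0.5254 -0.1575  0.2   ] rot [-3.1408e+00  2.0000e-04  1.3089e+00] j [-0.44  0.28 -0.08  1.21 -0.    1.39] F [-0.5 -0.7  0.4] gap 0.0856 gf 0.0
delta tool [2.6e-03 1.0e-04 1.3e-01] level turn deg [-0.04  0.01 -0.  ]
[[0.966, -0.246, -0.081, 0.545], [-0.259, -0.918, -0.299, -0.081], [-0.0, 0.31, -0.951, 0.324], [0.0, 0.0, 0.0, 1.0]] [[311.0, 0.0, 256.0], [0.0, 311.0, 188.0], [0.0, 0.0, 1.0]]
```

View pics/w1.png

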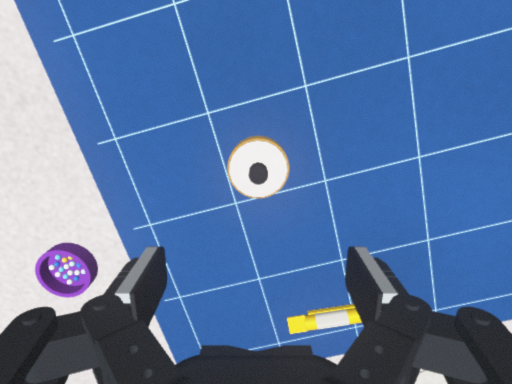

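The wrist view shows the lid pair centred at about (258,168), with the knob at (258,173) and the fingers on either side of column 256. I'll refine the lid position from this view.

```bash
cat >> h.py <<'E'
def lid(f,box,h=.036):
    hsv=cv2.cvtColor(f["pixels"],cv2.COLOR_RGB2HSV);m=np.zeros(hsv.shape[:2],bool);u0,u1,v0,v1=box;m[v0:v1,u0:u1]=1
    wh=m&(hsv[...,1]<50)&(hsv[...,2]>150);bk=m&(hsv[...,2]<90);br=m&(hsv[...,0]>8)&(hsv[...,0]<35)&(hsv[...,1]>60)
    print("flange",circ(wh|bk,f,h)[:3],"band",circ(wh|bk|br,f,h-.005)[:3],"knobtop",circ(bk,f,h+.018)[:3])
E
python3 - <<'E'
from h import *
f=dict(np.load("w1.npz"));lid(f,(215,300,125,210))
E
```

```text
flange (array([ 0.52742742, -0.15417515]), np.float64(0.05476682539547058), 186) band (array([ 0.52741404, -0.1539074 ]), np.float64(0.06020591173834046), 180) knobtop (array([ 0.52796467, -0.15266419]), np.float64(0.01639478656583096), 52)
```

>>> play_rows --rows "0.003 0.001 0.02 0 0 0;0.003 0.001 0.05 0 0 0;0.003 0.001 0.08 0 0 0;0.003 0.001 0.11 0 0 0;0.003 0.001 0.13 0 0 0;0.003 0.001 0.14 0 0 0;0.003 0.001 0.14 0 0 0"

```text
clock: 2.32
tcp_pos: [0.5257, -0.1555, 0.0587]
eef_rot: [-3.138, -0.0, 1.306]
ft_force: [-0.4, -0.4, -0.5]
finger_gap: 0.0853
grasp_force: 0.0
```

```bash
python3 d.py .5273 -.1543 .026
python3 - <<'E'
from h import *; from cell import optics
f=optics.grab_frame("wrist");np.savez("w2.npz",**f);cv2.imwrite("pics/w2.png",f["pixels"][:,:,::-1])
E
```

```text
t 2.32 pos [ 0.5257 -0.1555  0.0587] rot [-3.1383e+00 -4.0000e-04  1.3062e+00] j [-0.44  0.38 -0.31  0.88 -0.    1.39] F [-0.4 -0.4 -0.5] gap 0.0853 gf 0.0
delta tool [0.0016 0.0013 0.0327] level turn deg [-0.19 -0.02  0.  ]
```

View pics/w2.png

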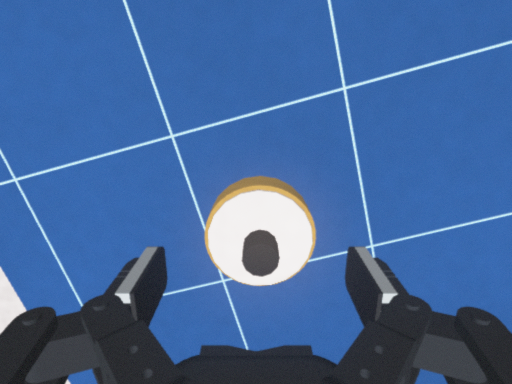

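The wrist view now shows the flange at about (260,236), the knob at (260,252), and the jaws on either side, centred near column 257.

Run:
```python
from h import *
f=dict(np.load("w2.npz"));lid(f,(195,325,165,295))
```

```text
flange (array([ 0.52748719, -0.15360162]), np.float64(0.054995617556856224), 306) band (array([ 0.52770596, -0.1529266 ]), np.float64(0.06199741279894352), 321) knobtop (array([ 0.5282459 , -0.15107813]), np.float64(0.019734937541173374), 117)
```

>>> play_rows --rows "0.002 0.0014 0.006 0 0 0;0.002 0.0014 0.012 0 0 0;0.002 0.0014 0.018 0 0 0;0.002 0.0014 0.024 0 0 0;0.002 0.0014 0.03 0 0 0;0.002 0.0014 0.033 0 0 0;0.002 0.0014 0.033 0 0 0"

```text
clock: 2.95
tcp_pos: [0.5288, -0.1531, 0.0264]
eef_rot: [-3.14, -0.0, 1.308]
ft_force: [0.0, -0.6, 0.5]
finger_gap: 0.0854
grasp_force: 0.0
```

>>> play_rows --rows "0 0 0 0 0 0;0 0 0 0 0 0;0 0 0 0 0 0;0 0 0 0 0 0" --gripper 0.068

```text
clock: 3.28
tcp_pos: [0.5293, -0.1534, 0.0275]
eef_rot: [3.141, 0.0, 1.308]
ft_force: [0.8, 0.8, -0.2]
finger_gap: 0.0679
grasp_force: 0.0
```

```bash
python3 d.py .5276 -.154 .026
python3 - <<'E'
from h import *; from cell import optics
f=optics.grab_frame("wrist");np.savez("w3.npz",**f);cv2.imwrite("pics/w3.png",f["pixels"][:,:,::-1])
lid(f,(150,365,150,383))
E
```

```text
t 3.28 pos [ 0.5293 -0.1534  0.0275] rot [3.1411e+00 1.0000e-04 1.3080e+00] j [-0.43  0.42 -0.35  0.8  -0.    1.4 ] F [ 0.8  0.8 -0.2] gap 0.0679 gf 0.0
delta tool [-0.001  -0.0015  0.0015] level turn deg [0.03 0.   0.  ]
flange (array([ 0.52309583, -0.17544141]), np.float64(0.08771590672833), 909) band (array([ 0.52286599, -0.1756276 ]), np.float64(0.08955418133804939), 1256) knobtop (array([ 0.52712776, -0.16019215]), np.float64(0.07404158594411418), 928)
```

View pics/w3.png

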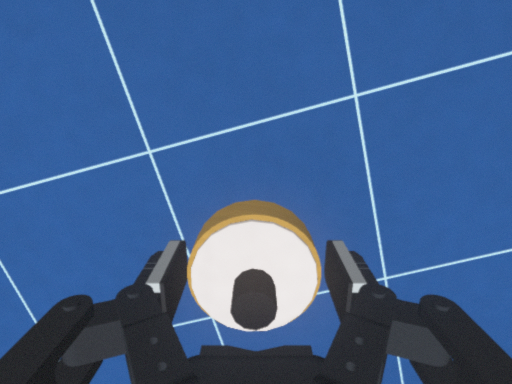

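The view shows the pads on both sides of the pair (columns 180 and 330), with the lid centred at (254,272). I'll lower slightly and close.

>>> play_rows --rows "0 -0.0005 0.002 0 0 0;0 -0.0005 0.002 0 0 0;0 -0.0005 0.002 0 0 0"

```text
clock: 3.58
tcp_pos: [0.5286, -0.1532, 0.0252]
eef_rot: [-3.141, -0.0, 1.308]
ft_force: [-0.8, 0.4, 0.9]
finger_gap: 0.0685
grasp_force: 0.0
```

>>> play_rows --rows "0 0 0 0 0 0;0 0 0 0 0 0;0 0 0 0 0 0;0 0 0 0 0 0;0 0 0 0 0 0;0 0 0 0 0 0" --gripper 0.05

```text
clock: 4.08
tcp_pos: [0.5286, -0.1532, 0.026]
eef_rot: [3.141, 0.0, 1.308]
ft_force: [-2.5, 0.5, 9.2]
finger_gap: 0.0587
grasp_force: 63.0
```

>>> play_rows --rows "0 0 -0.002 0 0 0;0 0 -0.006 0 0 0;0 0 -0.012 0 0 0;0 0 -0.02 0 0 0;0 0 -0.03 0 0 0;0 0 -0.04 0 0 0;0 0 -0.05 0 0 0;0 0 -0.058 0 0 0;0 0 -0.06 0 0 0;0 0 -0.06 0 0 0"

```text
clock: 4.92
tcp_pos: [0.5291, -0.1534, 0.0862]
eef_rot: [3.14, 0.0, 1.308]
ft_force: [-0.1, -0.3, -1.7]
finger_gap: 0.0587
grasp_force: 64.5
```

```bash
python3 d.py .5342 .1975 .15
python3 - <<'E'
from h import *; from cell import optics
f=optics.grab_frame("wrist");np.savez("w4.npz",**f)
g=optics.grab_frame("side")
a=f["pixels"][150:384,120:400];b=cv2.resize(g["pixels"][130:220,230:340],(286,234),interpolation=cv2.INTER_CUBIC)
cv2.imwrite("pics/w4.png",np.hstack([a,b])[:,:,::-1])
E
```

```text
t 4.92 pos [ 0.5291 -0.1534  0.0862] rot [3.140e+00 3.000e-04 1.308e+00] j [-0.43  0.36 -0.27  0.94 -0.    1.4 ] F [-0.1 -0.3 -1.7] gap 0.0587 gf 64.54132329672575
delta tool [ 0.3401 -0.0861 -0.064 ] level turn deg [0.09 0.02 0.  ]
```

View pics/w4.png

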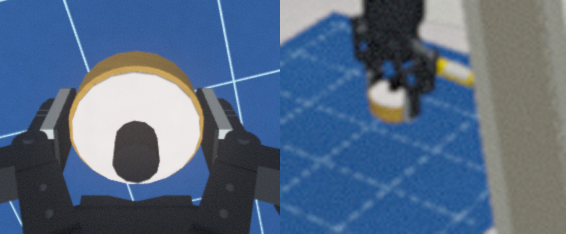

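The pair is held level, with the outer lid still seated. I'll lift it and carry it to just short of the tin.

>>> play_rows --rows "0.004 -0.001 -0.01 0 0 0;0.012 -0.003 -0.02 0 0 0;0.024 -0.006 -0.03 0 0 0;0.04 -0.01 -0.04 0 0 0;0.056 -0.014 -0.05 0 0 0;0.072 -0.018 -0.058 0 0 0;0.088 -0.022 -0.063 0 0 0;0.104 -0.026 -0.064 0 0 0;0.12 -0.03 -0.064 0 0 0;0.136 -0.034 -0.064 0 0 0"

```text
clock: 5.85
tcp_pos: [0.5311, -0.0111, 0.1506]
eef_rot: [3.14, -0.0, 1.309]
ft_force: [0.8, -0.1, -1.8]
finger_gap: 0.0589
grasp_force: 64.7
```

>>> play_rows --rows "0.016 -0.004 0 0 0 0;0.032 -0.008 0 0 0 0;0.048 -0.012 0 0 0 0;0.064 -0.016 0 0 0 0;0.08 -0.02 0 0 0 0;0.092 -0.024 0 0 0 0;0.1 -0.028 0 0 0 0;0.104 -0.03 0 0 0 0;0.104 -0.03 0 0 0 0;0.104 -0.03 0 0 0 0"

```text
clock: 6.68
tcp_pos: [0.5291, 0.0951, 0.1494]
eef_rot: [3.141, 0.0, 1.308]
ft_force: [0.2, -0.5, -2.1]
finger_gap: 0.059
grasp_force: 64.7
```

```bash
python3 d.py .5342 .1975 .15
python3 - <<'E'
from h import *; from cell import optics
f=optics.grab_frame("wrist");np.savez("w5.npz",**f);cv2.imwrite("pics/w5.png",f["pixels"][:,:,::-1])
E
```

```text
t 6.68 pos [0.5291 0.0951 0.1494] rot [3.1414e+00 2.0000e-04 1.3083e+00] j [ 0.02  0.29 -0.2   1.08 -0.    1.86] F [ 0.2 -0.5 -2.1] gap 0.059 gf 64.73263442516327
delta tool [ 0.1002 -0.0217 -0.0006] level turn deg [0.01 0.01 0.  ]
```

View pics/w5.png

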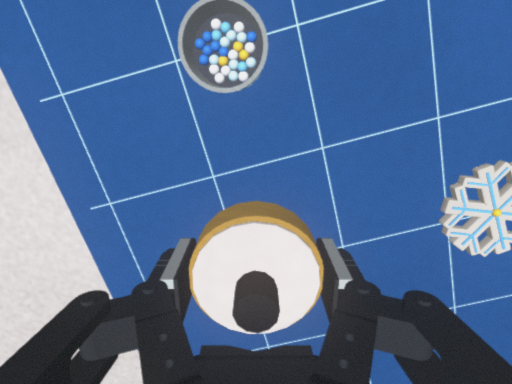

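The wrist view shows the tin rim at about (223,45) with gems inside, and the held pair at (256,268). I'll work out the rim-to-lid offset from this one image.

Run:
```python
from h import *
f=dict(np.load("w5.npz"));hsv=cv2.cvtColor(f["pixels"],cv2.COLOR_RGB2HSV)
def fit(mask,h):
    cs,_=cv2.findContours(mask.astype(np.uint8),cv2.RETR_EXTERNAL,cv2.CHAIN_APPROX_NONE)
    hull=cv2.convexHull(np.vstack([c for c in cs if len(c)>20]))
    im=cv2.fillPoly(np.zeros(mask.shape,np.uint8),[hull],1)
    return circ(im,f,h)
m=np.zeros(hsv.shape[:2],bool);m[0:100,170:280]=1
nb=m&~((hsv[...,0]>95)&(hsv[...,0]<125)&(hsv[...,1]>130))
g=m&(hsv[...,1]<60)&(hsv[...,2]>110)
print("tin nonblue",fit(nb,.063)[:3]);print("tin gray",fit(g,.063)[:3])
w=pts(f);k=m&(w[...,2]>.056);print("depth rim",circ(k,f,.063),np.median(w[k],0))
m[:]=0;m[190:345,185:330]=1
wh=m&(hsv[...,1]<50)&(hsv[...,2]>150)
for h in(.158,.16,.162):print("lid",fit(wh,h)[:3])
q=w[m&wh];print(np.nanmedian(q,0))
print(hsv[40,183],hsv[86,223],hsv[20,200])
```

```text
tin nonblue (array([0.53342737, 0.198224  ]), np.float64(0.06142892197130431), 301)
tin gray (array([0.53557179, 0.19997229]), np.float64(0.05517755094644171), 267)
depth rim (array([0.53519574, 0.20001879]), np.float64(0.054691965370420245), 265, ((0.5352710485458374, 0.20054778456687927), 0.02799278311431408)) [0.53040597 0.20579405 0.06343523]
lid (array([0.52815761, 0.09434036]), np.float64(0.055662032930712736), 339)
lid (array([0.52851619, 0.0956758 ]), np.float64(0.05470024343674166), 339)
lid (array([0.52887479, 0.0970112 ]), np.float64(0.05373846878457791), 339)
[0.5321184  0.1018842  0.15995414]
[107  23 100] [110  34 113] [107  25  91]
```

>>> play_rows --rows "0.004 -0.001 0 0 0 0;0.012 -0.0025 0 0 0 0;0.026 -0.005 0 0 0 0;0.042 -0.0085 0 0 0 0;0.058 -0.012 0 0 0 0;0.074 -0.015 0 0 0 0;0.088 -0.018 0 0 0 0;0.098 -0.02 0 0 0 0;0.103 -0.021 0 0 0 0;0.103 -0.021 0 0 0 0"

```text
clock: 7.57
tcp_pos: [0.5357, 0.201, 0.1491]
eef_rot: [-3.141, 0.0, 1.309]
ft_force: [0.1, -0.3, -1.7]
finger_gap: 0.0587
grasp_force: 64.7
```

>>> play_rows --rows "0 0 0.004 0 0 0;0 0 0.012 0 0 0;0 0 0.022 0 0 0;0 0 0.032 0 0 0;0 0 0.042 0 0 0;0 0 0.05 0 0 0;0 0 0.054 0 0 0;0 0 0.055 0 0 0;0 0 0.055 0 0 0"

```text
clock: 8.32
tcp_pos: [0.5356, 0.2001, 0.0939]
eef_rot: [-3.141, 0.0, 1.308]
ft_force: [0.2, -0.0, -1.3]
finger_gap: 0.0587
grasp_force: 64.7
```

```bash
python3 d.py .5342 .1975 .0755
python3 - <<'E'
from h import *; from cell import optics
f=optics.grab_frame("wrist");g=optics.grab_frame("side");np.savez("w6.npz",**f)
a=f["pixels"][110:350,140:380];b=cv2.resize(g["pixels"][180:270,140:250],(293,240),interpolation=cv2.INTER_CUBIC)
cv2.imwrite("pics/w6.png",cv2.resize(np.hstack([a,b]),None,fx=1.5,fy=1.5)[:,:,::-1])
E
```

```text
t 8.32 pos [0.5356 0.2001 0.0939] rot [-3.1411e+00  2.0000e-04  1.3080e+00] j [ 0.21  0.38 -0.21  0.98  0.    2.04] F [ 0.2 -0.  -1.3] gap 0.0587 gf 64.72883563488722
delta tool [-0.0028 -0.0007  0.0184] level turn deg [-0.03  0.01 -0.  ]
```

View pics/w6.png

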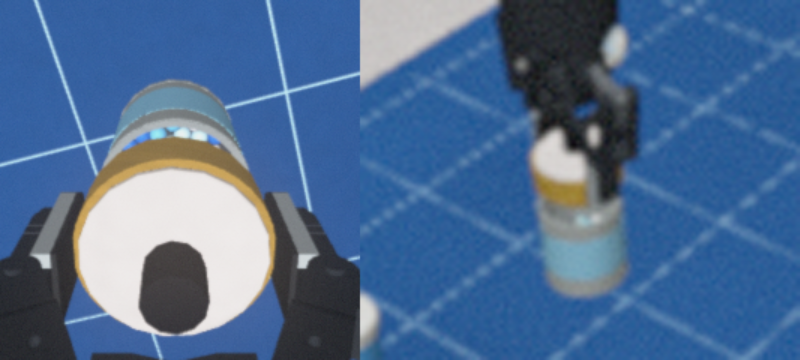

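Run:
```python
from h import *
from scipy.optimize import least_squares
f=dict(np.load("w6.npz"));hsv=cv2.cvtColor(f["pixels"],cv2.COLOR_RGB2HSV);w=pts(f)
u=140+175//1.5
c=int(u)
for v in range(160,216,2):print(v,w[v,c].round(4),hsv[v,c])
# outer rim: per column topmost pixel with z in rim band
P=[]
for x in range(c-36,c+37,3):
    r=[v for v in range(150,215) if .058<w[v,x,2]<.068]
    if r: P.append(ray(f,x,min(r),.063)[:2])
P=np.array(P);s=least_squares(lambda q:np.hypot(*(P-q).T)-.0275,[.535,.2],loss="soft_l1",f_scale=.001);print("tin",s.x,np.abs(s.fun).max())
m=np.zeros(hsv.shape[:2],bool);m[200:340,185:330]=1
wh=m&(hsv[...,1]<50)&(hsv[...,2]>150)
cs,_=cv2.findContours(wh.astype(np.uint8),0,1);hull=cv2.convexHull(max(cs,key=len))
im=cv2.fillPoly(np.zeros(wh.shape,np.uint8),[hull],1)
for h in(.1025,.1045):print("lid",circ(im,f,h)[:3])
```

```text
160 [0.543  0.2292 0.0039] [109 166 160]
162 [0.5426 0.2278 0.0036] [109 129 154]
164 [0.5424 0.2272 0.0071] [ 98  19 145]
166 [0.5423 0.227  0.012 ] [ 98  16 124]
168 [0.5424 0.2272 0.0182] [101  84 161]
170 [0.5425 0.2274 0.0245] [100  97 168]
172 [0.5424 0.2272 0.0286] [101  95 170]
174 [0.5423 0.2269 0.0323] [101  97 168]
176 [0.5425 0.2276 0.0393] [101  95 171]
178 [0.5424 0.2271 0.0418] [101  98 170]
180 [0.5424 0.2274 0.0467] [101  95 170]
182 [0.5425 0.2275 0.0513] [100  57 166]
184 [0.5424 0.2273 0.0542] [101  16 126]
186 [0.5424 0.2273 0.0578] [ 98  16 129]
188 [0.5425 0.2276 0.0625] [101  14 142]
190 [0.5423 0.227  0.0639] [100  13 175]
192 [0.5421 0.2261 0.0643] [ 95  15 187]
194 [0.5417 0.2247 0.0634] [100  68 218]
196 [0.5388 0.2138 0.0346] [100 116 228]
198 [0.5383 0.2119 0.0327] [101  59 219]
200 [0.538  0.2108 0.0333] [ 98  44 208]
202 [0.5424 0.2274 0.0828] [ 19 119 137]
204 [0.5425 0.2277 0.0863] [ 19 119 139]
206 [0.5425 0.2279 0.0893] [ 20 118 136]
208 [0.5425 0.2278 0.0913] [ 18 121 137]
210 [0.5425 0.2278 0.0937] [ 20 117 137]
212 [0.5424 0.2275 0.0952] [ 19 120 140]
214 [0.5425 0.2278 0.0981] [ 19 120 142]
tin [0.53541168 0.20177101] 0.00048655361169197206
lid (array([0.53467397, 0.1992489 ]), np.float64(0.05568166109481842), 339)
lid (array([0.5350347 , 0.20058406]), np.float64(0.05471959058913099), 339)
```

Depth puts the lid about 2 mm short along tool x. I'll correct that and lower gently.

>>> play_rows --rows "0.001 0 0 0 0 0;0.002 0 0.001 0 0 0;0.002 0 0.003 0 0 0;0.002 0 0.005 0 0 0;0.002 0 0.007 0 0 0;0.002 0 0.009 0 0 0;0.002 0 0.011 0 0 0;0.002 0 0.012 0 0 0;0.002 0 0.013 0 0 0"

```text
clock: 9.17
tcp_pos: [0.5362, 0.202, 0.081]
eef_rot: [-3.141, 0.0, 1.308]
ft_force: [-1.1, -0.6, -1.7]
finger_gap: 0.0591
grasp_force: 64.7
```

>>> play_rows --rows "0 0 0.0005 0 0 0;0 0 0.001 0 0 0;0 0 0.0015 0 0 0;0 0 0.002 0 0 0;0 0 0.0025 0 0 0;0 0 0.003 0 0 0;0 0 0.003 0 0 0;0 0 0.003 0 0 0"

```text
clock: 9.83
tcp_pos: [0.5362, 0.202, 0.0783]
eef_rot: [-3.142, 0.0, 1.308]
ft_force: [-0.1, -0.1, -1.0]
finger_gap: 0.0588
grasp_force: 64.7
```

>>> play_rows --rows "0 0 0.0003 0 0 0;0 0 0.0006 0 0 0;0 0 0.0009 0 0 0;0 0 0.0012 0 0 0;0 0 0.0015 0 0 0;0 0 0.0015 0 0 0;0 0 0.0015 0 0 0"

```text
clock: 10.42
tcp_pos: [0.5362, 0.202, 0.0767]
eef_rot: [-3.142, -0.0, 1.308]
ft_force: [0.3, -0.0, -1.3]
finger_gap: 0.0589
grasp_force: 64.7
```

>>> play_rows --rows "0 0 0.0003 0 0 0;0 0 0.0006 0 0 0;0 0 0.0009 0 0 0;0 0 0.001 0 0 0;0 0 0.001 0 0 0;0 0 0.001 0 0 0"

```text
clock: 10.92
tcp_pos: [0.5363, 0.202, 0.0761]
eef_rot: [3.141, -0.0, 1.308]
ft_force: [-0.8, -0.8, 3.3]
finger_gap: 0.0592
grasp_force: 65.2
```

```bash
python3 d.py .5342 .1975 .0755
python3 - <<'E'
from h import *; from cell import optics
f=optics.grab_frame("wrist");w=pts(f);hsv=cv2.cvtColor(f["pixels"],cv2.COLOR_RGB2HSV)
for v in range(170,225,2):print(v,w[v,256].round(4),hsv[v,256])
E
```

```text
t 10.92 pos [0.5363 0.202  0.0761] rot [ 3.1413e+00 -2.0000e-04  1.3080e+00] j [ 0.21  0.4  -0.23  0.94  0.    2.05] F [-0.8 -0.8  3.3] gap 0.0592 gf 65.17747342586517
delta tool [-0.0049 -0.0008  0.0006] level turn deg [ 0.02 -0.01 -0.  ]
170 [0.543  0.2289 0.0045] [108 165 158]
172 [0.5426 0.2275 0.0042] [109 100 150]
174 [0.5425 0.2272 0.0078] [ 98  21 145]
176 [0.5425 0.227  0.0119] [ 97  18 125]
178 [0.5424 0.2268 0.0154] [ 99  57 144]
180 [0.5425 0.2273 0.0217] [101  96 167]
182 [0.5424 0.2269 0.0244] [101  97 169]
184 [0.5425 0.2272 0.0293] [100  97 166]
186 [0.5425 0.2274 0.0339] [101  96 167]
188 [0.5426 0.2276 0.038 ] [101  97 169]
190 [0.5425 0.2272 0.0403] [101  96 168]
192 [0.5425 0.2272 0.0437] [102  95 169]
194 [0.5424 0.2271 0.0467] [101  91 168]
196 [0.5424 0.2269 0.0492] [ 99  57 170]
198 [0.5425 0.2275 0.054 ] [105  12 127]
200 [0.5423 0.2268 0.055 ] [ 27  23 123]
202 [0.5432 0.23   0.0664] [ 18 121 139]
204 [0.5431 0.2298 0.0686] [ 19 123 141]
206 [0.543  0.2294 0.0701] [ 19 121 137]
208 [0.543  0.2292 0.0719] [ 19 119 137]
210 [0.543  0.2293 0.0746] [ 18 127 135]
212 [0.5432 0.2302 0.0789] [ 19 118 140]
214 [0.543  0.2293 0.0791] [ 20 126 142]
216 [0.543  0.2295 0.0815] [ 20 136 187]
218 [0.5429 0.229  0.0824] [ 19 139 203]
220 [0.5426 0.2279 0.0819] [ 19 127 197]
222 [0.5426 0.2281 0.0843] [ 15  17 178]
224 [0.5424 0.2273 0.0846] [ 10   7 232]
```

Contact is about 4.6 N and the band is centred on the tin at the home height. I'll press a touch more, then release.

>>> play_rows --rows "0 0 0.0004 0 0 0;0 0 0.0006 0 0 0;0 0 0.0006 0 0 0"

```text
clock: 11.22
tcp_pos: [0.5363, 0.2021, 0.076]
eef_rot: [3.141, -0.0, 1.308]
ft_force: [-4.3, -0.9, 10.8]
finger_gap: 0.0588
grasp_force: 65.8
```

>>> play_rows --rows "0 0 0 0 0 0;0 0 0 0 0 0;0 0 0 0 0 0;0 0 0 0 0 0;0 0 0 0 0 0;0 0 0 0 0 0" --gripper 0.085

```text
clock: 11.72
tcp_pos: [0.5362, 0.202, 0.075]
eef_rot: [-3.141, 0.0, 1.308]
ft_force: [0.5, -0.1, -0.8]
finger_gap: 0.0851
grasp_force: 0.0
```

>>> play_rows --rows "0 0 -0.003 0 0 0;0 0 -0.01 0 0 0;0 0 -0.02 0 0 0;0 0 -0.03 0 0 0;0 0 -0.04 0 0 0;0 0 -0.05 0 0 0;0 0 -0.06 0 0 0;0 0 -0.06 0 0 0;0 0 -0.06 0 0 0"

```text
clock: 12.47
tcp_pos: [0.5366, 0.2021, 0.136]
eef_rot: [3.14, -0.001, 1.308]
ft_force: [-0.7, 0.2, -0.4]
finger_gap: 0.0852
grasp_force: 0.0
```

```bash
python3 d.py .5342 .1975 .0755
python3 - <<'E'
from h import *; from cell import optics
f=optics.grab_frame("wrist");w=pts(f);np.savez("w7.npz",**f);hsv=cv2.cvtColor(f["pixels"],cv2.COLOR_RGB2HSV)
cv2.imwrite("pics/w7.png",f["pixels"][100:350,120:400][:,:,::-1])
lid(f,(196,325,150,300),.086)
wh=np.zeros(hsv.shape[:2],bool);wh[150:300,196:325]=1;wh&=(hsv[...,1]<50)&(hsv[...,2]>150)
p=w[wh];p=p[np.abs(p[:,2]-.086)<.006];A=np.c_[p[:,:2]-p[:,:2].mean(0),np.ones(len(p))];print("plane tilt,z",np.linalg.lstsq(A,p[:,2],rcond=None)[0],p.mean(0),len(p))
k=(w[...,2]>.096)&(w[...,2]<.11);k[:150]=0;k[300:]=0;k[:,:196]=0;k[:,325:]=0;print("knob top",w[k].mean(0),np.median(w[k],0),k.sum())
E
```

```text
t 12.47 pos [0.5366 0.2021 0.136 ] rot [ 3.1403e+00 -7.0000e-04  1.3080e+00] j [ 0.21  0.35 -0.14  1.08  0.    2.05] F [-0.7  0.2 -0.4] gap 0.0852 gf 0.0
delta tool [-0.0051 -0.0012  0.0605] level turn deg [ 0.08 -0.04 -0.  ]
flange (array([0.53543817, 0.20150204]), np.float64(0.05492884814081779), 272) band (array([0.53559772, 0.20242596]), np.float64(0.061818465963052086), 294) knobtop (array([0.53610325, 0.20375096]), np.float64(0.019038045055060078), 96)
plane tilt,z [-0.00180729 -0.00182069  0.08638807] [0.53608078 0.20414524 0.08638807] 4918
knob top [0.53560235 0.20254408 0.10383188] [0.53564862 0.20282874 0.10456589] 874
```

View pics/w7.png

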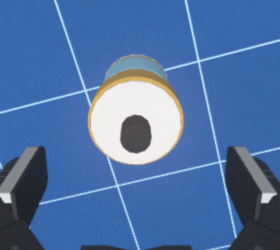

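The pair sits level and home on the tin: flange top is at 0.0864 and the knob at image (256,232). I'll part-close up here to find where the fingertips are.

>>> play_rows --rows "0 0 0 0 0 0;0 0 0 0 0 0;0 0 0 0 0 0;0 0 0 0 0 0;0 0 0 0 0 0;0 0 0 0 0 0;0 0 0 0 0 0;0 0 0 0 0 0" --gripper 0.032

```text
clock: 13.18
tcp_pos: [0.5362, 0.202, 0.1351]
eef_rot: [-3.141, 0.0, 1.308]
ft_force: [0.4, 0.1, -0.5]
finger_gap: 0.0321
grasp_force: 0.0
```

```bash
python3 d.py .5355 .2018 .108
python3 - <<'E'
from h import *; from cell import optics
f=optics.grab_frame("wrist");w=pts(f);np.savez("w8.npz",**f);hsv=cv2.cvtColor(f["pixels"],cv2.COLOR_RGB2HSV)
cv2.imwrite("pics/w8.png",f["pixels"][100:384,120:400][:,:,::-1])
k=(w[...,2]>.106);k[:,:120]=0;k[:,400:]=0
p=w[k];print("lowest gripper pts",np.percentile(p[:,2],[0,.5,1,2,5]))
q=p[p[:,2]<np.percentile(p[:,2],4)];M=__import__("scipy.spatial.transform",fromlist=["R"]).Rotation.from_euler("z",1.308)
print((M.inv().apply(q-[.5366,.2021,0])).round(3)[::max(1,len(q)//12)])
E
```

```text
t 13.18 pos [0.5362 0.202  0.1351] rot [-3.1415  0.      1.308 ] j [ 0.21  0.35 -0.14  1.08  0.    2.05] F [ 0.4  0.1 -0.5] gap 0.0321 gf 0.0
delta tool [-0.0004 -0.0006  0.0271] level turn deg [-0.01  0.   -0.  ]
lowest gripper pts [0.10605785 0.12212099 0.12484105 0.12848347 0.13758031]
[[ 0.005 -0.002  0.106]
 [ 0.01  -0.019  0.123]
 [ 0.008  0.017  0.122]
 [ 0.01  -0.021  0.128]
 [ 0.006  0.025  0.124]
 [ 0.01  -0.017  0.131]
 [ 0.006  0.028  0.127]
 [ 0.006  0.031  0.129]
 [ 0.006  0.017  0.131]
 [ 0.006 -0.026  0.132]
 [ 0.004 -0.015  0.132]
 [-0.005  0.017  0.127]
 [-0.01   0.017  0.132]]
```

View pics/w8.png

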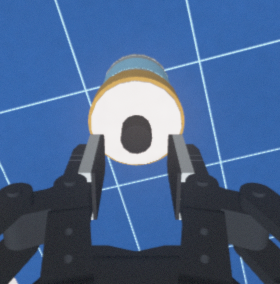

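With the jaws at 32 mm the fingertips are about 13 mm ahead of the TCP and straddle the knob at (256,232). TCP z = 0.107 therefore keeps them clear of the flange.

>>> play_rows --rows "0 -0.0005 0.004 0 0 0;0 -0.0005 0.008 0 0 0;0 -0.0005 0.012 0 0 0;0 -0.0005 0.016 0 0 0;0 -0.0005 0.02 0 0 0;0 -0.0005 0.024 0 0 0;0 -0.0005 0.028 0 0 0;0 -0.0005 0.028 0 0 0;0 -0.0005 0.028 0 0 0"

```text
clock: 13.98
tcp_pos: [0.5356, 0.2022, 0.1069]
eef_rot: [-3.141, 0.0, 1.308]
ft_force: [0.1, 0.9, 0.9]
finger_gap: 0.0322
grasp_force: 0.0
```

>>> play_rows --rows "0 0 0 0 0 0;0 0 0 0 0 0;0 0 0 0 0 0;0 0 0 0 0 0;0 0 0 0 0 0;0 0 0 0 0 0" --gripper 0.01

```text
clock: 14.48
tcp_pos: [0.536, 0.2022, 0.1076]
eef_rot: [3.141, -0.0, 1.308]
ft_force: [0.4, -0.4, 4.5]
finger_gap: 0.0157
grasp_force: 58.6
```

>>> play_rows --rows "0 0 -0.001 0 0 0;0 0 -0.003 0 0 0;0 0 -0.005 0 0 0;0 0 -0.008 0 0 0;0 0 -0.011 0 0 0;0 0 -0.015 0 0 0;0 0 -0.019 0 0 0;0 0 -0.022 0 0 0;0 0 -0.024 0 0 0;0 0 -0.024 0 0 0"

```text
clock: 15.32
tcp_pos: [0.536, 0.2022, 0.1318]
eef_rot: [3.141, -0.0, 1.308]
ft_force: [0.1, -0.7, -0.1]
finger_gap: 0.0155
grasp_force: 58.5
```

>>> play_rows --rows "0 0 -0.003 0 0 0;0 0 -0.01 0 0 0;0 0 -0.02 0 0 0;0 0 -0.03 0 0 0;0 0 -0.042 0 0 0;0 0 -0.054 0 0 0;0 0 -0.064 0 0 0;0 0 -0.072 0 0 0;0 0 -0.076 0 0 0;0 0 -0.076 0 0 0"

```text
clock: 16.15
tcp_pos: [0.5361, 0.2022, 0.2083]
eef_rot: [3.14, -0.001, 1.308]
ft_force: [0.5, -0.2, -0.2]
finger_gap: 0.0156
grasp_force: 58.6
```

>>> play_rows --rows "0 0 0 0 0 0;0 0 0 0 0 0;0 0 0 0 0 0;0 0 0 0 0 0;0 0 0 0 0 0;0 0 0 0 0 0"

```text
clock: 16.65
tcp_pos: [0.5357, 0.2021, 0.207]
eef_rot: [-3.141, 0.0, 1.308]
ft_force: [-0.2, 0.6, -0.3]
finger_gap: 0.0154
grasp_force: 58.6
```

```bash
python3 d.py .536 .2022 .2076
python3 - <<'E'
from h import *; from cell import optics
f=optics.grab_frame("wrist");w=pts(f);g=optics.grab_frame("side")
b=cv2.resize(g["pixels"][120:270,130:260],(333,384),interpolation=cv2.INTER_CUBIC)
cv2.imwrite("pics/w9.png",np.hstack([f["pixels"][:,40:480],b])[:,:,::-1])
E
```

```text
t 16.65 pos [0.5357 0.2021 0.207 ] rot [-3.1412e+00  2.0000e-04  1.3080e+00] j [ 0.21  0.31 -0.01  1.25 -0.    2.05] F [-0.2  0.6 -0.3] gap 0.0154 gf 58.55155885219574
delta tool [ 0.0001  0.0003 -0.0006] level turn deg [-0.02  0.01 -0.  ]
```

View pics/w9.png

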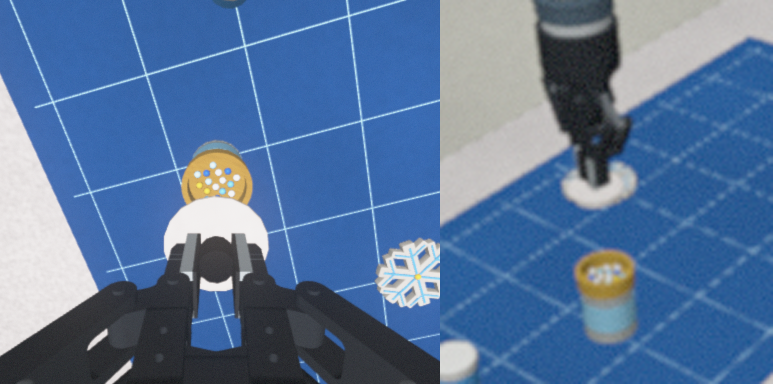

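The outer lid is held level about 10 cm up. The inner lid, with its gems, sits seated on the upright tin. I'm handing it in.

```bash
python3 -c "
from cell import order;print(order.finish_job())"
```

```text
the job is handed in; nothing more can be done
None
```

The nested lids are seated home in the tin, and the white outer lid is held level about 10 cm above where it sat, with the inner lid still seated; the job is handed in at about 17 s on the clock.

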